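Set the casting flasks over the wax trees

ROBOT

A 6-joint arm with a two-finger parallel gripper is mounted at the origin on the work surface. World frame = base frame: x ahead of the robot, y to its left, z up, the work surface at z = 0. Lengths are in m, angles in rad, forces in N, time in s.
With the tool pointing down it reaches from about 0.4 to 0.825 m from the base axis. Payload 7 kg.
Tool frame: the origin (TCP) lies midway between the tips of the shut fingers; the grasp point (between the pads) lies 19 mm behind it; z points along the fingers, y is the line along which they close (so a half turn about z gives the same grasp; the last joint's range is limited). The gripper opens to 88 mm and grips with 3 to 60 N. Pads are 19 mm wide; open, the fingers measure 130 mm over their backs; the gripper's body (78 mm by 193 mm) begins 47 mm behind the grasp point.
Start: joints at [1.533, 0.359, 0.012, 0, -1.224, -0.288], TCP at [0.216, 0.639, 0.227] pointing down, gripper open.
Joint ranges: [-3.07, 3.07], [-1.43, 2.12], [-1.02, 1.25], [-3.03, 1.67], [-3.05, -0], [-3.03, 3.03]. Speed limits (rad/s): [2.39, 2.39, 3.01, 3.14, 3.14, 3.14].

INTERFACE

Orientations are given as a unit quaternion [x, y, z, w].
In Python, from plant import sense, cams, workorder gives the robot as it stands.
- The arm moves only by the tool jog_arm, never from a script. Its argument "plan" is a list that holds one entry, the list of rows, each a list of 4 numbers: the shift along the tool's x, y, z in units of 30 mm (1.0 is 30 mm), then the turn about the tool's z in units of 5 degrees (1.0 is 5 degrees). A call has 1 to 5 rows; each row is the pose to reach, as a shift and turn from the pose commanded when the call began, along the tool's axes at that moment; what a row does not reach only later rows make up. A row lasts 1/12 s, in which the tool goes at most 41.7 mm and 7.16 degrees, less where a joint would pass 70% of its speed; a pose out of reach is approached as far as the arm can. A call with a gripper value outside its range is refused whole. "fingers" is the opening, from 0 (shut) to 1 (fully open), set as the call begins (left out, the last holds). The fingers move at their own pace and stop on an object; the grip force is fixed at half the most. Time passes only in rows, so rows that repeat a pose let the fingers close. It gives the time, the measured TCP pose, the force, the opening and the grip force at its end, in the units of the state.
- sense(): the state, without advancing time (a new reading comes with each control period).
- cams.read_camera(name): name is "side" or "top"; returns a dict with "frame" (480x640x3 uint8, red, green, blue), "depth" (480x640 float32, m along the optical axis (not along the pixel's ray), 0 where there is no reading), "K" (3x3 intrinsics, pixels), "dist_coeffs" ([k1, k2, p1, p2, k3] as OpenCV has them; the pictures are not rectified), "xyz" and "rotation" of the camera in the world. Camera axes: x right, y up, looking along -z (the intrinsics and any distortion apply to the point x, -y, -z); pixel columns grow to the right and rows downward; lengths in m; the calibration is good to about 2 mm. A picture is of the moment at which its call begins.
- workorder.job_done(): hands the job in; it is judged then, once.
Trained networks look in a picture, given as the dict that the camera call returned (one of the last four; its "shot" number tells which), for a name from the list of things; names that differ only in an ending like _2 or _b are one class to them, and where a whole thing is asked for, a point or a joint stands for the part that bears it (a point fixed in the world has none). Each returns a list of dicts, best first, with "conf" (0 to 1); they miss things now and then, are a little off and sometimes report something else, mostly with a low value. They report only what shows in the picture. A call takes as long as a camera call. They do not tell look-alikes from the thing itself.
- cams.find_in(query, picture): "extent" ([left, top, right, bottom] as shares, 0 to 1, of the picture: columns of its width, rows of its height, round what is visible of it).
The state is a dict: "t": time; "q": joint angles; "qd": joint speeds; "tau": joint torques, N m; "eef_pos": TCP position; "orientation": TCP orientation; "ft_force": force on the tool from outside, world axes, zero at the start; "ft_torque": the same for the moment, N m; "width": opening from 0.0 (shut) to 1.0 (fully open); "finger_force": force on a finger pad.
Only numpy, scipy, OpenCV 4.12 (cv2) and the standard library are available. Lean on these libraries where they do the work, as an engineer would, in place of code of your own. Each camera call takes 0.05 s, during which the arm holds its last target. There are 200 camera calls.

TASK

Make the wax trees ready for investing: lower each of the four steel flasks over the wax tree it belongs to, until it sits level and fully home inside the rim of that tree's rubber base. The flask must be the size that the base is made for, and of the two flasks of equal width the tall one goes over the tall tree and the short one over the short tree. Do not knock the brittle wax or let a flask drop, and leave the hammer and the jar where they are.

Things in the scene. Friction and masses are not known exactly. Their poses are not given: they have to be found in the camera images.
- flask_small: Casting flask: a plain upright stainless steel tube, open at both ends, standing on the bench; the narrowest flask. Outside diameter 44 mm, inside 38 mm (wall 3 mm), height 60 mm, 0.13 to 0.38 kg. Origin: centre of its lower end, z up along the tube. It belongs over tree_small.
- flask_short: Casting flask: a plain upright stainless steel tube, open at both ends, standing on the bench; the shorter of the two flasks of middle width. Outside diameter 55 mm, inside 49 mm (wall 3 mm), height 50 mm, 0.13 to 0.38 kg. Origin: centre of its lower end, z up along the tube. It belongs over tree_short.
- flask_tall: Casting flask: a plain upright stainless steel tube, open at both ends, standing on the bench; the taller of the two flasks of middle width. Outside diameter 55 mm, inside 49 mm (wall 3 mm), height 85 mm, 0.13 to 0.38 kg. Origin: centre of its lower end, z up along the tube. It belongs over tree_tall.
- flask_large: Casting flask: a plain upright stainless steel tube, open at both ends, standing on the bench; the widest flask. Outside diameter 67 mm, inside 61 mm (wall 3 mm), height 68 mm, 0.13 to 0.38 kg. Origin: centre of its lower end, z up along the tube. It belongs over tree_large.
- tree_small: Brittle blue-green wax tree on its loose round dark grey rubber base: a single wax ring on a stem, on the smallest base. Origin: centre of the base's underside, z up. Wax: within 19 mm diameter, tip at z 48 mm. Base: 68 mm diameter; rim 15 mm high, funnel inside, 62 mm wide at its top, 54 mm at the inner floor (5 mm above the underside), where flask_small stands, on the axis.
- tree_short: Brittle blue-green wax tree on its loose round dark grey rubber base: the shorter of the two trees of little studs, middle-sized base. Origin: centre of the base's underside, z up. Wax: within 26 mm diameter, tip at z 42 mm. Base: 79 mm diameter; rim 15 mm high, funnel inside, 73 mm wide at its top, 65 mm at the inner floor (5 mm above the underside), where flask_short stands, on the axis.
- tree_tall: Brittle blue-green wax tree on its loose round dark grey rubber base: the taller of the two trees of little studs, middle-sized base. Origin: centre of the base's underside, z up. Wax: within 26 mm diameter, tip at z 76 mm. Base: 79 mm diameter; rim 15 mm high, funnel inside, 73 mm wide at its top, 65 mm at the inner floor (5 mm above the underside), where flask_tall stands, on the axis.
- tree_large: Brittle blue-green wax tree on its loose round dark grey rubber base: wax rings in two tiers round a stem, on the largest base. Origin: centre of the base's underside, z up. Wax: within 32 mm diameter, tip at z 59 mm. Base: 91 mm diameter; rim 15 mm high, funnel inside, 85 mm wide at its top, 77 mm at the inner floor (5 mm above the underside), where flask_large stands, on the axis.
- hammer: Bystander: small chasing hammer lying on the bench beyond the work, head 70 mm across, wooden handle along its +y, 25 mm high, 240 mm long in all. Origin: under the head, at bench height. To be left alone.
- jar: Bystander: glass jar with yellow contents and a brass lid, 76 mm in diameter, 76 mm high, to the left of the work. Origin: centre of its underside. To be left alone.
Things that resemble listed ones, but are neither listed nor needed, are in the scene too. Leave any purple look-alike of the flask_short alone.

How it is judged:
By the outcome, as a careful person would: the job done as asked, in the order asked, and still so for the second after the job is handed in, with the robot touching nothing.
It also fails if it takes over 104 s, if anything falls off the work surface, if the arm or the gripper's body presses on something with over 40 N, if the wrist force passes 120 N, or if a joint passes its speed limit or range.

## Working session

There is one attempt and no reset: what is moved stays moved. The work goes in short steps, Python scripts to look and compute and a tool call to move; the robot and the scene stay as the last step left them, time stands still between calls to the robot, and variables do not carry over. Pictures are saved under pics/ and viewed, at most 14 in all, crops included, and the job is handed in when it is done.

Besides the shell and the picture viewer there is one more tool, called after "Call:" in YAML: its name, and indented under it one key for each argument. jog_arm: Moves the arm, as the interface text tells. Its arguments: {"type":"object","properties":{"plan":{"type":"array"},"fingers":{"type":"number"}},"required":["plan"]}

```bash
mkdir -p pics; ls; cat > h.py <<'E'
import numpy as np, cv2
from plant import sense, cams, workorder
def unproj(p,uv,d):
    n=cv2.undistortPoints(np.array(uv,float).reshape(-1,1,2),p["K"],np.array(p["dist_coeffs"],float)).reshape(-1,2)
    d=np.array(d).reshape(-1,1)
    c=np.hstack([n[:,:1]*d,-n[:,1:]*d,-d])
    R=np.array(p["rotation"],float)
    if R.shape!=(3,3):
        from scipy.spatial.transform import Rotation
        R=Rotation.from_quat(R).as_matrix()
    return c@R.T+np.array(p["xyz"])
def cloud(p):
    v,u=np.mgrid[0:480,0:640]
    return unproj(p,np.stack([u,v],-1).reshape(-1,2),p["depth"].reshape(-1)).reshape(480,640,3)
def save(p,n): cv2.imwrite(n,p["frame"][...,::-1])
E
python3 - <<'E'
from h import *
for c in ["top","side"]:
    p=cams.read_camera(c); save(p,f"pics/{c}0.png"); print(c,p["xyz"],np.round(p["rotation"],3).tolist(),np.round(p["K"],1).tolist(),p["dist_coeffs"],(p["depth"]==0).mean())
    for n in ["flask_small","flask_short","flask_tall","flask_large","tree_small","tree_short","tree_tall","tree_large","hammer","jar"]:
        print(n,[(round(r["conf"],2),(np.array(r["extent"])*[640,480,640,480]).round().astype(int).tolist()) for r in cams.find_in(n,p)][:4])
print(sense())
E
```

```text
pics
top [0.43263077 0.06091113 1.56039675] [0.038, -0.033, -0.701, 0.711] [[560.4, 0.0, 318.6], [0.0, 560.4, 243.9], [0.0, 0.0, 1.0]] [-0.02718999  0.          0.          0.          0.        ] 0.0039713541666666664
flask_small []
flask_short [(0.58, [476, 255, 497, 274])]
flask_tall [(0.65, [234, 314, 259, 332])]
flask_large [(0.62, [429, 317, 457, 345]), (0.51, [298, 282, 313, 290])]
tree_small []
tree_short []
tree_tall [(0.61, [382, 220, 392, 227])]
tree_large [(0.6, [278, 221, 288, 229])]
hammer [(0.97, [279, 142, 362, 190])]
jar [(0.86, [125, 292, 163, 322])]
side [ 0.27069169 -0.88142389  0.96572999] [0.404, -0.061, -0.126, 0.904] [[559.3, 0.0, 316.4], [0.0, 559.3, 231.1], [0.0, 0.0, 1.0]] [-0.14732912  0.          0.          0.          0.        ] 0.003984375
flask_small [(0.81, [267, 237, 289, 260])]
flask_short [(0.75, [302, 391, 332, 431]), (0.69, [361, 396, 390, 432]), (0.57, [217, 135, 239, 168])]
flask_tall [(0.59, [217, 187, 238, 227])]
flask_large [(0.74, [252, 353, 283, 400])]
tree_small []
tree_short []
tree_tall [(0.67, [375, 279, 383, 297])]
tree_large [(0.43, [330, 204, 344, 222]), (0.23, [217, 186, 239, 228])]
hammer [(0.9, [401, 200, 427, 268])]
jar []
{'t': 1.1, 'q': array([ 1.53309371e+00,  3.58598977e-01,  1.19007465e-02, -1.55518389e-05,
       -1.22412955e+00, -2.88115801e-01]), 'qd': array([ 5.45728961e-04,  4.24032467e-06,  1.27329873e-03,  6.62136227e-04,
        2.60740941e-03, -1.92248281e-03]), 'tau': array([-9.66105908e-04, -5.82405603e+01,  2.93305600e+01,  7.00268582e+00,
        1.23687179e-02, -3.70021121e-05]), 'eef_pos': array([0.21605133, 0.63945259, 0.22655943]), 'orientation': array([ 9.86759188e-01, -1.62192186e-01, -5.29199665e-06,  1.65176680e-05]), 'ft_force': array([-0.33194922, -0.25337125, -0.06542391]), 'ft_torque': array([ 0.01913189,  0.01223963, -0.10673681]), 'finger_force': 0.0, 'width': 1.0017826963830354}
```

View pics/top0.png

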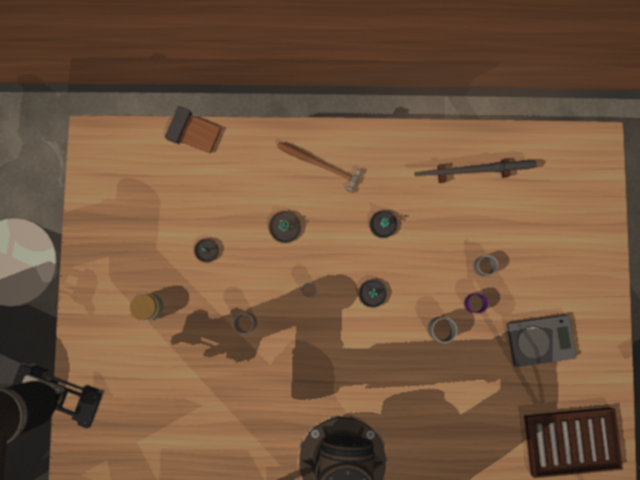

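View pics/side0.png

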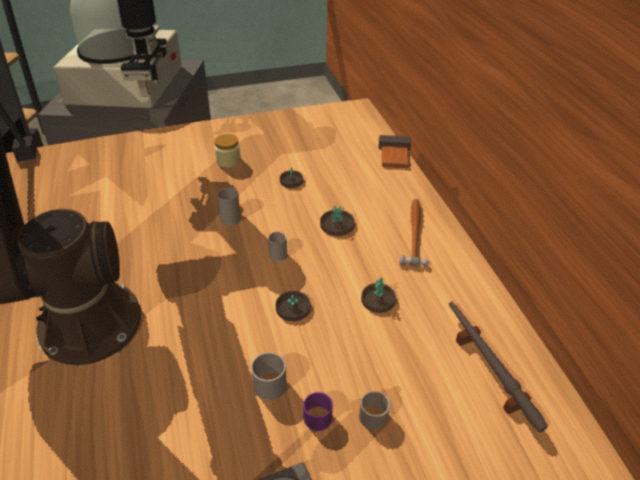

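```bash
cat >> h.py <<'E'
from scipy.optimize import least_squares
def circ(P,r,c0):
    f=lambda c:np.hypot(P[:,0]-c[0],P[:,1]-c[1])-r
    s=least_squares(f,c0,loss="soft_l1",f_scale=0.002)
    return s.x,np.median(abs(f(s.x)))
E
python3 - <<'E'
from h import *
obj=dict(fsm=(307,288,.060,.022),fsh=(486,264,.050,.0275),ftl=(245,322,.085,.0275),flg=(443,329,.068,.0335),pur=(476,302,.05,.0275),
 tsm=(206,249,.015,.034),tlg=(284,226,.015,.0455),ttl=(384,222,.015,.0395),tsh=(373,293,.015,.0395),jar=(145,306,.076,.038))
p=cams.read_camera("top");s=cams.read_camera("side")
X=cloud(p);Y=cloud(s)
for C,nm in((X,"top"),(Y,"side")):
    Z=C[...,2]; m=(C[...,0]>.3)&(C[...,0]<.8)&(abs(C[...,1])<.5); print(nm,"bench z",np.percentile(Z[m],[5,25,50,75]).round(4))
for k,(u,v,h,r) in obj.items():
    c=unproj(p,[[u,v]],[p["xyz"][2]-h])[0]
    out=[]
    for C in(X,Y):
        Q=C.reshape(-1,3);Q=Q[np.hypot(*(Q[:,:2]-c[:2]).T)<r+.03]
        top=Q[Q[:,2]>.006]; zm=np.percentile(top[:,2],98)
        if k[0]=='t': R=top[(abs(top[:,2]-.015)<.005)];rr=r-.0015
        else: R=top[abs(top[:,2]-h)<.006];rr=r-.0015
        if len(R)>5:
            cc,e=circ(R,rr,c[:2]); out.append((len(R),round(zm,4),cc.round(4).tolist(),round(e,4)))
        else: out.append((len(R),round(zm,4)))
    print(k,c[:2].round(3),out)
E
```

```text
top bench z [-0.0059 -0.0024  0.0002  0.003 ]
side bench z [-0.0043 -0.0022 -0.0007  0.001 ]
fsm [0.466 0.102] [(47, np.float64(0.0655), [0.4632, 0.0983], np.float64(0.0007)), (85, np.float64(0.0597), [0.4613, 0.0934], np.float64(0.0012))]
fsh [ 0.537 -0.38 ] [(83, np.float64(0.0539), [0.5357, -0.3846], np.float64(0.0008)), (196, np.float64(0.0508), [0.5338, -0.3878], np.float64(0.0008))]
ftl [0.374 0.264] [(81, np.float64(0.0888), [0.3718, 0.2681], np.float64(0.0008)), (90, np.float64(0.0847), [0.3695, 0.2635], np.float64(0.0011))]
flg [ 0.362 -0.262] [(104, np.float64(0.072), [0.3611, -0.2617], np.float64(0.0009)), (216, np.float64(0.0687), [0.3596, -0.2657], np.float64(0.001))]
pur [ 0.434 -0.355] [(75, np.float64(0.053), [0.4328, -0.3577], np.float64(0.0009)), (189, np.float64(0.0509), [0.4313, -0.3607], np.float64(0.0009))]
tsm [0.57  0.384] [(172, np.float64(0.0377), [0.568, 0.3865], np.float64(0.002)), (97, np.float64(0.0444), [0.5677, 0.3813], np.float64(0.0022))]
tlg [0.636 0.169] [(226, np.float64(0.0572), [0.6383, 0.1694], np.float64(0.0023)), (158, np.float64(0.0548), [0.6368, 0.1644], np.float64(0.0018))]
ttl [ 0.651 -0.107] [(169, np.float64(0.0626), [0.6491, -0.1055], np.float64(0.0016)), (212, np.float64(0.0636), [0.6484, -0.11], np.float64(0.0014))]
tsh [ 0.455 -0.079] [(179, np.float64(0.0278), [0.4566, -0.0754], np.float64(0.0018)), (253, np.float64(0.0314), [0.4544, -0.0801], np.float64(0.0015))]
jar [0.411 0.531] [(513, np.float64(0.0816), [0.4283, 0.5369], np.float64(0.0111)), (261, np.float64(0.0785), [0.4202, 0.5352], np.float64(0.0104))]
```

Top view: flasks are at (245,322) tall, (307,288) small, (443,329) large, (486,264) short, with the purple decoy at (476,302). Bases are at (206,249) small, (284,226) large, (384,222) tall, (373,293) short. The side view agrees: the taller stud tree is at (380,297) and the shorter at (292,305). Measured wax heights support this too. I'll start with the tall flask and square the tool with the world axes on the way.

Call:
jog_arm:
  plan:
    - [[8.85, 10.15, 1, -3.73], [8.85, 10.15, 1, -3.73], [8.85, 10.15, 1, -3.73], [8.85, 10.15, 1, -3.73], [8.85, 10.15, 1, -3.73]]
  fingers: 1

```text
t: 1.62
eef_pos: [0.2957, 0.4456, 0.211]
orientation: [1.0, 0.0, 0.0, -0.0]
ft_force: [1.0, -0.3, 0.7]
width: 0.997
finger_force: 0.0
```

Call:
jog_arm:
  plan:
    - [[2.5, 6, 2, 0], [2.5, 6, 2, 0], [2.5, 6, 2, 0], [2.5, 6, 2, 0], [2.5, 6, 2, 0]]

```text
t: 2.03
eef_pos: [0.3705, 0.2652, 0.1509]
orientation: [1.0, -0.0, 0.0, -0.0]
ft_force: [1.4, 0.0, 0.0]
width: 1.003
finger_force: 0.0
```

Call:
jog_arm:
  plan:
    - [[0, 0, 0, 0]]

```text
t: 2.12
eef_pos: [0.3698, 0.2614, 0.1492]
orientation: [1.0, -0.002, -0.001, 0.002]
ft_force: [-1.0, -0.4, 0.2]
width: 1.002
finger_force: 0.0
```

Call:
jog_arm:
  plan:
    - [[0, 0, 0.8, 0], [0, 0, 1.8, 0], [0, 0, 2.8, 0], [0, 0, 3.5, 0], [0, 0, 3.5, 0]]

```text
t: 2.53
eef_pos: [0.3687, 0.265, 0.0428]
orientation: [1.0, -0.001, -0.002, 0.003]
ft_force: [-0.4, -0.1, 0.7]
width: 0.998
finger_force: 0.0
```

Call:
jog_arm:
  plan:
    - [[0, 0, 0, 0], [0, 0, 0, 0]]

```text
t: 2.7
eef_pos: [0.3708, 0.2682, 0.0473]
orientation: [1.0, 0.0, 0.0, -0.0]
ft_force: [-1.1, 0.1, 0.1]
width: 1.002
finger_force: 0.0
```

Call:
jog_arm:
  plan:
    - [[0, 0, 0, 0], [0, 0, 0, 0], [0, 0, 0, 0], [0, 0, 0, 0], [0, 0, 0, 0]]
  fingers: 0.4

```text
t: 3.12
eef_pos: [0.3704, 0.2676, 0.0466]
orientation: [1.0, -0.0, 0.0, -0.0]
ft_force: [0.1, 0.5, 0.4]
width: 0.682
finger_force: 0.0
```

Call:
jog_arm:
  plan:
    - [[0, 0, 0, 0], [0, 0, 0, 0], [0, 0, 0, 0], [0, 0, 0, 0], [0, 0, 0, 0]]

```text
t: 3.53
eef_pos: [0.3703, 0.2673, 0.0464]
orientation: [1.0, -0.0, 0.0, 0.0]
ft_force: [-1.1, -1.4, 6.2]
width: 0.627
finger_force: 30.0
```

Call:
jog_arm:
  plan:
    - [[0, 0, -0.4, 0], [0, 0, -1.3, 0], [0, 0, -2.4, 0], [0, 0, -3.5, 0], [0, 0, -4.2, 0]]

```text
t: 3.95
eef_pos: [0.3706, 0.2678, 0.1748]
orientation: [1.0, -0.0, 0.001, -0.001]
ft_force: [0.4, 0.8, -3.3]
width: 0.628
finger_force: 30.0
```

Call:
jog_arm:
  plan:
    - [[0.4, 0.6, 0, 0], [1.2, 1.6, 0, 0], [2, 2.7, 0, 0], [2.8, 3.8, 0, 0], [3.6, 4.9, 0, 0]]

```text
t: 4.37
eef_pos: [0.4784, 0.1188, 0.1718]
orientation: [1.0, 0.0, -0.0, -0.0]
ft_force: [0.3, 1.9, -2.5]
width: 0.629
finger_force: 30.0
```

Call:
jog_arm:
  plan:
    - [[0.8, 1.1, 0, 0], [1.6, 2.2, 0, 0], [2.4, 3.3, 0, 0], [3.2, 4.3, 0, 0], [4, 5.4, 0, 0]]

```text
t: 4.78
eef_pos: [0.5986, -0.0433, 0.1712]
orientation: [1.0, -0.0, -0.001, -0.0]
ft_force: [0.8, 1.4, -2.5]
width: 0.631
finger_force: 30.0
```

Call:
jog_arm:
  plan:
    - [[0.7, 0.9, 0, 0], [1.3, 1.7, 0, 0], [1.67, 2.15, 0, 0], [1.67, 2.15, 0, 0], [1.67, 2.15, 0, 0]]

```text
t: 5.2
eef_pos: [0.6477, -0.1071, 0.1703]
orientation: [1.0, -0.001, -0.001, -0.0]
ft_force: [-0.1, 0.1, -3.6]
width: 0.629
finger_force: 30.0
```

Call:
jog_arm:
  plan:
    - [[0, 0, 0, 0], [0, 0, 0, 0], [0, 0, 0, 0]]

```text
t: 5.45
eef_pos: [0.6478, -0.1053, 0.1723]
orientation: [1.0, 0.0, 0.0, -0.0]
ft_force: [0.5, 0.0, -2.2]
width: 0.628
finger_force: 30.0
```

```bash
cat >> h.py <<'E'
from scipy.spatial.transform import Rotation as Rn
def proj(p,P):
    R=np.array(p["rotation"],float); R=R if R.shape==(3,3) else Rn.from_quat(R).as_matrix()
    c=(np.asarray(P)-np.array(p["xyz"]))@R; c=c*[1,-1,-1]
    return cv2.projectPoints(c.reshape(-1,1,3),np.zeros(3),np.zeros(3),p["K"],np.array(p["dist_coeffs"],float))[0].reshape(-1,2)
def ring(p,img,c,z,r,col,a,s):
    t=np.linspace(0,2*np.pi,80); q=proj(p,np.stack([c[0]+r*np.cos(t),c[1]+r*np.sin(t),0*t+z],1))
    cv2.polylines(img,[np.round(((q-a+.5)*s-.5)*16).astype(np.int32)],True,col,1,cv2.LINE_AA,4)
def crop(p,c,z,name,rings,half=45,s=6):
    a=np.round(proj(p,[[*c,z]])[0]).astype(int)-half
    im=p["frame"][a[1]:a[1]+2*half,a[0]:a[0]+2*half,::-1]; im=cv2.resize(im,None,fx=s,fy=s,interpolation=cv2.INTER_CUBIC)
    im=cv2.convertScaleAbs(im,alpha=1.6)
    for (cc,zz,r,col) in rings: ring(p,im,cc,zz,r,col,a,s)
    cv2.imwrite(name,im)
E
python3 - <<'E'
from h import *
st=sense(); print(st["eef_pos"])
e=st["eef_pos"]; s=cams.read_camera("side")
b=e[2]-.0464
off=np.array([-.002*0,-.0038])
tc=np.array([.6484,-.1100])
# flask wall points from side
Q=cloud(s).reshape(-1,3);m=(np.hypot(Q[:,0]-e[0],Q[:,1]-e[1]+.004)<.036)&(Q[:,2]>b+.006)&(Q[:,2]<b+.03)
F=Q[m];f=lambda c:np.hypot(F[:,0]-c[0],F[:,1]-c[1])-.0275
r=least_squares(f,e[:2],loss="soft_l1",f_scale=.002);print(len(F),"side flask",r.x.round(4),np.median(abs(f(r.x))).round(4), "minus eef",(r.x-e[:2]).round(4))
m=(np.hypot(*(Q[:,:2]-tc).T)<.07)&(abs(Q[:,2]-.015)<.005)
print("side base",circ(Q[m],.038,tc))
crop(s,e[:2],.06,"pics/c1.png",[(r.x,b,.0275,(0,255,255)),(tc,.015,.0395,(0,255,0)),(tc,.005,.0325,(255,255,0))],half=50,s=6)
E
```

```text
[ 0.64781754 -0.10526548  0.17228554]
197 side flask [ 0.6482 -0.1057] 0.0008 minus eef [ 0.0004 -0.0005]
side base (array([ 0.64857707, -0.10988978]), np.float64(0.0015392823504869757))
```

View pics/c1.png

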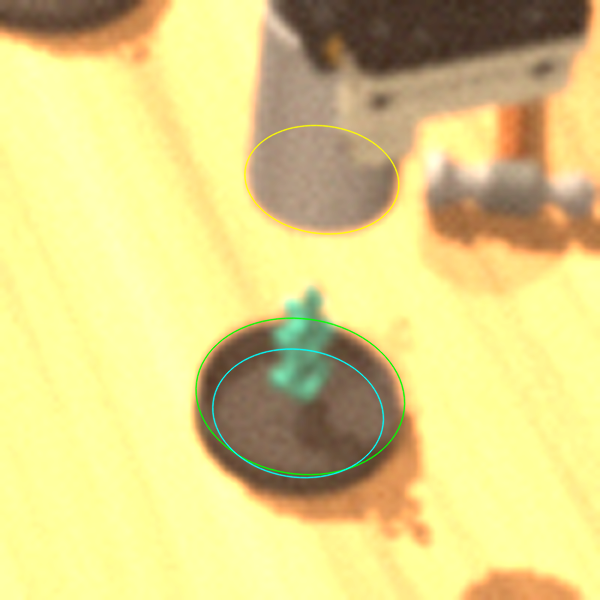

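Side crop: the tall flask hangs with its lower rim at about (322,180), and the tree's base is centred at about (300,400). The base circle fit from depth is biased towards the camera, so I'll fit the bases' outlines in both images instead.

```bash
cat >> h.py <<'E'
def hullmodel(p,c,r,z0,z1):
    t=np.linspace(0,2*np.pi,120,endpoint=False); o=np.stack([c[0]+r*np.cos(t),c[1]+r*np.sin(t)],1)
    q=proj(p,np.vstack([np.c_[o,0*t+z0],np.c_[o,0*t+z1]])).astype(np.float32)
    return cv2.convexHull(q)
def fitbase(p,c,r,z0=0,z1=.015,sat=95,dbg=None):
    """outline fit of a grey thing on the wood; sub-pixel by 4x upsampling"""
    S=4; a=np.round(proj(p,[[*c,z1/2]])[0]).astype(int)-32
    im=cv2.resize(p["frame"][a[1]:a[1]+64,a[0]:a[0]+64],None,fx=S,fy=S,interpolation=cv2.INTER_CUBIC)
    hsv=cv2.cvtColor(im,cv2.COLOR_RGB2HSV)
    m=((hsv[...,1]<sat)).astype(np.uint8)
    cs,_=cv2.findContours(m,cv2.RETR_EXTERNAL,cv2.CHAIN_APPROX_NONE)
    k=max(cs,key=cv2.contourArea).reshape(-1,2); q=(k+.5)/S-.5+a
    q=q[(k.min(1)>2)&(k.max(1)<64*S-3)]
    def f(x):
        h=hullmodel(p,x,r,z0,z1)
        return np.array([cv2.pointPolygonTest(h,(float(u),float(v)),True) for u,v in q])
    s=least_squares(f,c,loss="soft_l1",f_scale=.4,diff_step=1e-3)
    e=f(s.x)
    if dbg:
        v=im[...,::-1].copy(); cv2.drawContours(v,[k.reshape(-1,1,2)],-1,(0,0,255),1)
        h=((hullmodel(p,s.x,r,z0,z1)-a+.5)*S-.5); cv2.polylines(v,[h.astype(np.int32)],True,(0,255,0),1); dbg.append(v)
    return s.x,np.median(e),np.median(abs(e))
E
python3 - <<'E'
from h import *
T=dict(tsm=((.568,.3855),.034),tlg=((.638,.168),.0455),ttl=((.6487,-.107),.0395),tsh=((.4555,-.077),.0395))
s=cams.read_camera("side");p=cams.read_camera("top");rows=[]
for k,(c,r) in T.items():
    o=[];d=[0]
    for q in(s,p):
        x,b,e=fitbase(q,np.array(c),r,dbg=d);o.append((x.round(4).tolist(),round(b,2),round(e,2)))
    print(k,o); rows.append(np.vstack(d[1:]))
cv2.imwrite("pics/fit.png",cv2.resize(np.hstack(rows),(800,400)))
E
```

```text
tsm [([0.5916, 0.3802], np.float64(-0.06), np.float64(1.74)), ([0.5687, 0.3847], np.float64(1.14), np.float64(1.14))]
tlg [([0.6403, 0.1878], np.float64(3.71), np.float64(3.71)), ([0.639, 0.136], np.float64(-7.05), np.float64(7.12))]
ttl [([0.6414, -0.0826], np.float64(1.89), np.float64(3.51)), ([0.6787, -0.0716], np.float64(-2.8), np.float64(3.89))]
tsh [([0.4583, -0.0504], np.float64(0.78), np.float64(3.84)), ([0.4602, -0.0422], np.float64(-2.54), np.float64(3.75))]
```

View pics/fit.png

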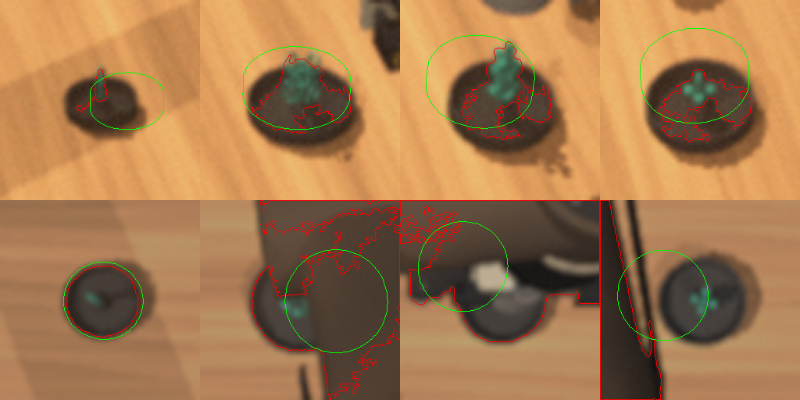

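```bash
sed -i 's/m=((hsv\[...,1\]<sat)).astype(np.uint8)/g=im.astype(int); m=((g[...,0]-g[...,2]<sat)\&(g[...,0]-g[...,1]>-15)).astype(np.uint8)/; s/sat=95/sat=38/' h.py
python3 - <<'E'
from h import *
T=dict(tsm=((.568,.3855),.034),tlg=((.638,.168),.0455),ttl=((.6487,-.107),.0395),tsh=((.4555,-.077),.0395))
s=cams.read_camera("side");p=cams.read_camera("top");rows=[]
s["frame"]=cv2.imread("pics/side0.png")[...,::-1].copy();p["frame"]=cv2.imread("pics/top0.png")[...,::-1].copy()
for k,(c,r) in T.items():
    o=[];d=[0]
    for q in(s,p):
        x,b,e=fitbase(q,np.array(c),r,dbg=d);o.append((x.round(4).tolist(),round(b,2),round(e,2)))
    print(k,o); rows.append(np.vstack(d[1:]))
cv2.imwrite("pics/fit2.png",cv2.resize(np.hstack(rows),(800,400)))
E
```

```text
tsm [([0.57, 0.3868], np.float64(0.84), np.float64(0.84)), ([0.5691, 0.3859], np.float64(0.57), np.float64(0.57))]
tlg [([0.6384, 0.1694], np.float64(1.04), np.float64(1.04)), ([0.6379, 0.1683], np.float64(0.56), np.float64(0.56))]
ttl [([0.6508, -0.1103], np.float64(1.23), np.float64(1.95)), ([0.6493, -0.1072], np.float64(0.4), np.float64(0.4))]
tsh [([0.4558, -0.0781], np.float64(0.98), np.float64(0.98)), ([0.4564, -0.0768], np.float64(0.28), np.float64(0.32))]
```

View pics/fit2.png

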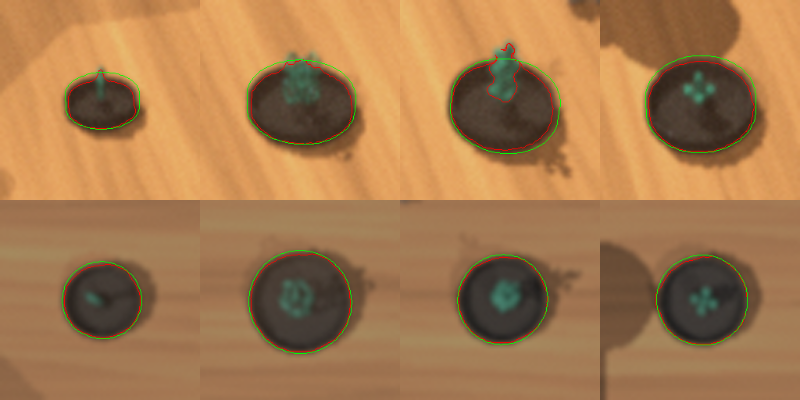

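Call:
jog_arm:
  plan:
    - [[0.05, 0.06, 0.5, 0], [0.05, 0.06, 1.2, 0], [0.05, 0.06, 1.9, 0], [0.05, 0.06, 2.6, 0], [0.05, 0.06, 3.2, 0]]

```text
t: 6.12
eef_pos: [0.6493, -0.1078, 0.075]
orientation: [1.0, -0.0, -0.0, -0.0]
ft_force: [1.3, -0.4, -2.9]
width: 0.628
finger_force: 30.0
```

Call:
jog_arm:
  plan:
    - [[0, 0, 0.3, 0], [0, 0, 0.55, 0], [0, 0, 0.7, 0], [0, 0, 0.75, 0], [0, 0, 0.75, 0]]

```text
t: 6.53
eef_pos: [0.6501, -0.1079, 0.0541]
orientation: [1.0, -0.0, 0.0, 0.0]
ft_force: [0.0, -0.3, -3.0]
width: 0.631
finger_force: 30.0
```

Call:
jog_arm:
  plan:
    - [[0, 0, 0.03, 0], [0, 0, 0.05, 0], [0, 0, 0.05, 0]]

```text
t: 6.78
eef_pos: [0.65, -0.108, 0.0527]
orientation: [1.0, -0.0, 0.0, -0.0]
ft_force: [1.0, -0.4, -3.5]
width: 0.626
finger_force: 30.0
```

Call:
jog_arm:
  plan:
    - [[0, 0, 0.01, 0], [0, 0, 0.02, 0], [0, 0, 0.03, 0], [0, 0, 0.03, 0]]

```text
t: 7.12
eef_pos: [0.6499, -0.108, 0.0515]
orientation: [1.0, -0.0, 0.0, 0.0]
ft_force: [-0.6, -0.5, -0.5]
width: 0.628
finger_force: 30.0
```

Call:
jog_arm:
  plan:
    - [[0, 0, 0.01, 0], [0, 0, 0.02, 0], [0, 0, 0.02, 0], [0, 0, 0.02, 0]]

```text
t: 7.45
eef_pos: [0.65, -0.108, 0.0515]
orientation: [1.0, -0.0, 0.0, 0.0]
ft_force: [-1.7, 1.3, 5.3]
width: 0.626
finger_force: 30.0
```

Call:
jog_arm:
  plan:
    - [[0, 0, 0, 0], [0, 0, 0, 0], [0, 0, 0, 0], [0, 0, 0, 0], [0, 0, 0, 0]]
  fingers: 1

```text
t: 7.87
eef_pos: [0.6498, -0.108, 0.0505]
orientation: [1.0, -0.0, -0.0, 0.0]
ft_force: [-0.9, -0.0, 0.2]
width: 0.948
finger_force: 0.0
```

Call:
jog_arm:
  plan:
    - [[0, 0, -0.1, 0], [0, 0, -0.5, 0], [0, 0, -1.3, 0], [0, 0, -2.3, 0], [0, 0, -3.4, 0]]

```text
t: 8.28
eef_pos: [0.6491, -0.1081, 0.1538]
orientation: [1.0, -0.0, -0.001, 0.0]
ft_force: [1.6, 0.9, 0.3]
width: 0.995
finger_force: 0.0
```

```bash
python3 - <<'E'
from h import *
T=dict(fsh=((.5357,-.3846),.0275,.05),flg=((.361,-.262),.0335,.068),fsm=((.463,.098),.022,.06))
s=cams.read_camera("side");p=cams.read_camera("top");rows=[]
save(s,"pics/side1.png")
s["frame"]=cv2.imread("pics/side0.png")[...,::-1].copy();p["frame"]=cv2.imread("pics/top0.png")[...,::-1].copy()
for k,(c,r,h) in T.items():
    d=[0]
    for q in(s,p):
        x,b,e=fitbase(q,np.array(c),r,0,h,dbg=d);print(k,x.round(4).tolist(),round(b,2),round(e,2))
    rows.append(np.vstack(d[1:]))
rows.append(np.pad(cv2.resize(s["frame"][:1,:1]*0,(10,10)),((0,rows[0].shape[0]-10),(0,0),(0,0))))
cv2.imwrite("pics/fit3.png",cv2.resize(np.hstack(rows),(700,460)))
print(sense()["eef_pos"])
E
```

```text
fsh [0.5345, -0.3872] 1.23 1.23
fsh [0.5357, -0.3857] 0.23 0.23
flg [0.3602, -0.2642] 1.27 1.27
flg [0.3604, -0.2633] 0.06 0.29
fsm [0.462, 0.0972] 0.95 0.95
fsm [0.4616, 0.098] 0.08 0.19
[ 0.65340453 -0.10829131  0.1603482 ]
```

View pics/fit3.png

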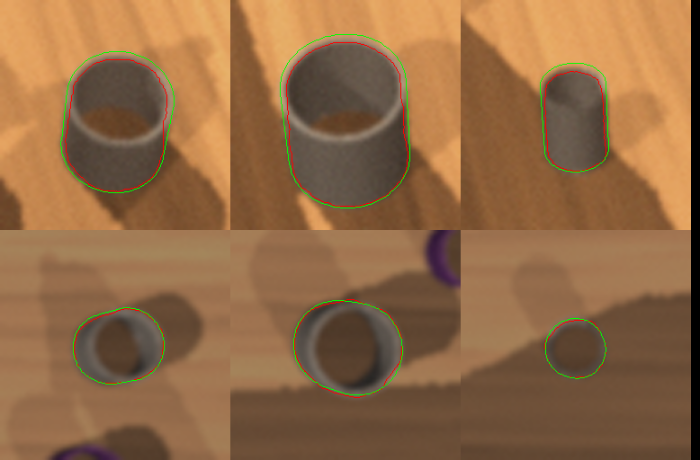

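View pics/side1.png

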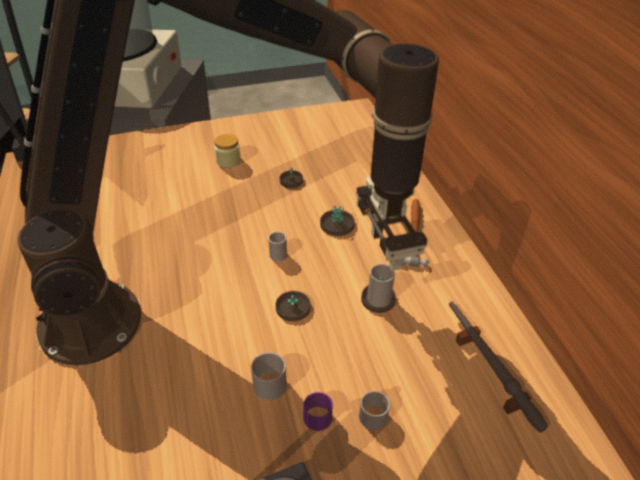

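Side view: the tall flask stands upright in its base at (380,290). Next is the short flask, at (.535,-.386).

Call:
jog_arm:
  plan:
    - [[-0.3, 0.7, 0, 0], [-0.8, 1.9, 0, 0], [-1.3, 3.1, 0, 0], [-1.8, 4.3, 0, 0], [-2.3, 5.5, 0, 0]]

```text
t: 8.8
eef_pos: [0.5801, -0.2743, 0.1539]
orientation: [1.0, 0.0, 0.001, 0.0]
ft_force: [0.7, 0.5, -1.0]
width: 1.003
finger_force: 0.0
```

Call:
jog_arm:
  plan:
    - [[-0.5, 1.2, 0, 0], [-1, 2.4, 0, 0], [-1.4, 3.4, 0, 0], [-1.52, 3.77, 0, 0], [-1.52, 3.77, 0, 0]]

```text
t: 9.22
eef_pos: [0.5338, -0.3888, 0.1534]
orientation: [1.0, -0.002, 0.0, 0.0]
ft_force: [0.2, 0.3, 0.4]
width: 0.997
finger_force: 0.0
```

Call:
jog_arm:
  plan:
    - [[0, 0, 0.5, 0], [0, 0, 1.3, 0], [0, 0, 2, 0], [0, 0, 2, 0], [0, 0, 2, 0]]

```text
t: 9.63
eef_pos: [0.535, -0.3852, 0.0924]
orientation: [1.0, 0.0, -0.001, -0.0]
ft_force: [0.3, -0.4, 2.0]
width: 1.004
finger_force: 0.0
```

Call:
jog_arm:
  plan:
    - [[0, 0, 0, 0], [0, 0, 0, 0], [0, 0, 0, 0]]

```text
t: 9.88
eef_pos: [0.5361, -0.3862, 0.0944]
orientation: [1.0, 0.0, 0.001, 0.001]
ft_force: [0.6, 0.4, -0.4]
width: 0.998
finger_force: 0.0
```

Down to TCP z ≈ 0.022 (2.37 units), then close.

Call:
jog_arm:
  plan:
    - [[-0.02, 0, 0.5, 0], [-0.02, 0, 1.2, 0], [-0.02, 0, 1.9, 0], [-0.02, 0, 2.37, 0], [-0.02, 0, 2.37, 0]]

```text
t: 10.3
eef_pos: [0.5329, -0.3853, 0.0192]
orientation: [1.0, -0.0, -0.002, -0.001]
ft_force: [-0.3, -0.3, 0.1]
width: 1.0
finger_force: 0.0
```

Call:
jog_arm:
  plan:
    - [[0, 0, 0, 0], [0, 0, 0, 0], [0, 0, 0, 0], [0, 0, 0, 0], [0, 0, 0, 0]]
  fingers: 0.68

```text
t: 10.72
eef_pos: [0.535, -0.3863, 0.0226]
orientation: [1.0, -0.0, 0.001, 0.0]
ft_force: [-1.1, 1.0, -0.8]
width: 0.704
finger_force: 0.0
```

Call:
jog_arm:
  plan:
    - [[0, 0, 0, 0], [0, 0, 0, 0], [0, 0, 0, 0], [0, 0, 0, 0], [0, 0, 0, 0]]
  fingers: 0.4

```text
t: 11.13
eef_pos: [0.5347, -0.3862, 0.0221]
orientation: [1.0, -0.0, 0.0, 0.0]
ft_force: [-0.3, 1.1, 5.9]
width: 0.629
finger_force: 30.0
```

Call:
jog_arm:
  plan:
    - [[0, 0, -0.3, 0], [0, 0, -1, 0], [0, 0, -1.9, 0], [0, 0, -2.7, 0], [0, 0, -3.2, 0]]

```text
t: 11.55
eef_pos: [0.5351, -0.3864, 0.1204]
orientation: [1.0, -0.0, 0.001, 0.001]
ft_force: [0.2, -0.7, -1.1]
width: 0.631
finger_force: 30.0
```

Call:
jog_arm:
  plan:
    - [[-0.15, -0.6, 0, 0], [-0.45, -1.7, 0, 0], [-0.75, -2.9, 0, 0], [-1.05, -4.1, 0, 0], [-1.35, -5.3, 0, 0]]

```text
t: 11.97
eef_pos: [0.4929, -0.2257, 0.1174]
orientation: [1.0, -0.001, -0.0, -0.0]
ft_force: [0.9, 1.0, -0.8]
width: 0.628
finger_force: 30.0
```

Call:
jog_arm:
  plan:
    - [[-0.3, -1.2, 0, 0], [-0.6, -2.4, 0, 0], [-0.9, -3.6, 0, 0], [-1.15, -4.5, 0, 0], [-1.29, -4.99, 0, 0]]

```text
t: 12.38
eef_pos: [0.4541, -0.0751, 0.1179]
orientation: [1.0, 0.001, 0.0, -0.0]
ft_force: [0.3, -0.1, -0.9]
width: 0.632
finger_force: 30.0
```

Call:
jog_arm:
  plan:
    - [[0, 0, 0, 0], [0, 0, 0, 0], [0, 0, 0, 0], [0, 0, 0, 0]]

```text
t: 12.72
eef_pos: [0.4554, -0.0779, 0.1175]
orientation: [1.0, -0.001, -0.0, 0.0]
ft_force: [-0.2, 0.2, -1.1]
width: 0.629
finger_force: 30.0
```

```bash
python3 - <<'E'
from h import *
e=sense()["eef_pos"];s=cams.read_camera("side");b=e[2]-.0222
Q=cloud(s).reshape(-1,3);m=(np.hypot(Q[:,0]-e[0],Q[:,1]-e[1]+.004)<.036)&(Q[:,2]>b+.004)&(Q[:,2]<b+.02)
F=Q[m];print(e,len(F),circ(F,.0275,e[:2]))
tc=np.array([.4561,-.0774])
print(fitbase(s,tc,.0395))
crop(s,e[:2],.05,"pics/c2.png",[(e[:2],b,.0275,(0,255,255)),(tc,.015,.0395,(0,255,0))],half=50,s=5)
E
```

```text
[ 0.4554435  -0.07791208  0.1175159 ] 64 (array([ 0.4553383, -0.0784331]), np.float64(0.0008540058820178491))
(array([ 0.45614669, -0.07775442]), np.float64(1.0126839922461035), np.float64(1.0126839922461035))
```

View pics/c2.png

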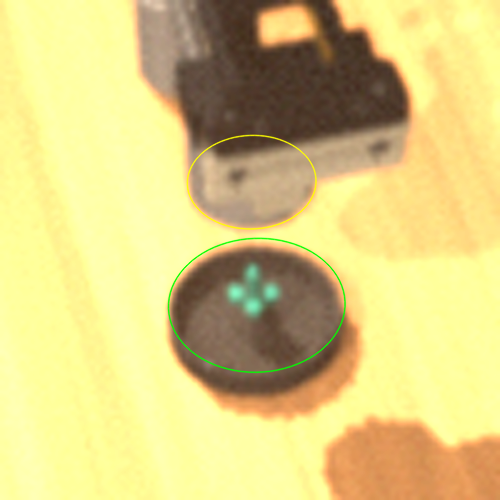

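The crop shows the short flask at (252,182) in line with its base at (257,310). Lowering it.

Call:
jog_arm:
  plan:
    - [[0.02, 0, 0.5, 0], [0.02, 0, 1.1, 0], [0.02, 0, 1.7, 0], [0.02, 0, 2.2, 0], [0.02, 0, 2.5, 0]]

```text
t: 13.18
eef_pos: [0.4551, -0.0783, 0.0409]
orientation: [1.0, -0.001, -0.001, 0.0]
ft_force: [0.4, -0.7, -2.5]
width: 0.627
finger_force: 30.0
```

Call:
jog_arm:
  plan:
    - [[0, 0, 0.2, 0], [0, 0, 0.35, 0], [0, 0, 0.42, 0], [0, 0, 0.45, 0], [0, 0, 0.47, 0]]

```text
t: 13.6
eef_pos: [0.4563, -0.0773, 0.0288]
orientation: [1.0, -0.0, 0.0, -0.0]
ft_force: [-0.3, 0.2, -1.9]
width: 0.63
finger_force: 30.0
```

Call:
jog_arm:
  plan:
    - [[0, 0, 0.01, 0], [0, 0, 0.03, 0], [0, 0, 0.04, 0], [0, 0, 0.04, 0]]

```text
t: 13.93
eef_pos: [0.456, -0.0773, 0.0274]
orientation: [1.0, -0.0, 0.0, -0.0]
ft_force: [0.1, 0.7, -0.7]
width: 0.629
finger_force: 30.0
```

Call:
jog_arm:
  plan:
    - [[0, 0, 0.01, 0], [0, 0, 0.02, 0], [0, 0, 0.03, 0], [0, 0, 0.03, 0]]

```text
t: 14.27
eef_pos: [0.4561, -0.0773, 0.027]
orientation: [1.0, 0.0, 0.0, 0.0]
ft_force: [-2.8, 1.3, 8.9]
width: 0.633
finger_force: 30.0
```

Call:
jog_arm:
  plan:
    - [[0, 0, 0, 0], [0, 0, 0, 0], [0, 0, 0, 0], [0, 0, 0, 0], [0, 0, 0, 0]]
  fingers: 1

```text
t: 14.68
eef_pos: [0.456, -0.0773, 0.0263]
orientation: [1.0, -0.0, -0.0, 0.0]
ft_force: [0.4, -0.1, 0.5]
width: 0.943
finger_force: 0.0
```

Call:
jog_arm:
  plan:
    - [[0, 0, -0.1, 0], [0, 0, -0.5, 0], [0, 0, -1.3, 0], [0, 0, -2.3, 0], [0, 0, -3.4, 0]]

```text
t: 15.1
eef_pos: [0.4549, -0.0776, 0.1289]
orientation: [1.0, -0.0, -0.001, 0.0]
ft_force: [1.0, -0.0, 0.1]
width: 0.999
finger_force: 0.0
```

Call:
jog_arm:
  plan:
    - [[-0.4, 0.8, 0, 0], [-0.9, 1.8, 0, 0], [-1.4, 2.8, 0, 0], [-1.9, 3.8, 0, 0], [-2.4, 4.8, 0, 0]]

```text
t: 15.52
eef_pos: [0.383, -0.2224, 0.1288]
orientation: [1.0, 0.0, 0.0, 0.0]
ft_force: [0.2, -0.8, 0.6]
width: 1.0
finger_force: 0.0
```

Call:
jog_arm:
  plan:
    - [[-0.5, 0.9, 0, 0], [-0.79, 1.41, 0, 0], [-0.79, 1.41, 0, 0], [-0.79, 1.41, 0, 0], [-0.79, 1.41, 0, 0]]

```text
t: 15.93
eef_pos: [0.3603, -0.2636, 0.1285]
orientation: [1.0, -0.0, 0.0, 0.0]
ft_force: [0.4, 0.2, -0.2]
width: 1.0
finger_force: 0.0
```

Call:
jog_arm:
  plan:
    - [[0, 0, 0, 0], [0, 0, 0, 0], [0, 0, 0, 0]]

```text
t: 16.18
eef_pos: [0.3606, -0.2631, 0.1284]
orientation: [1.0, 0.001, 0.0, 0.0]
ft_force: [-0.1, 0.3, -0.4]
width: 0.998
finger_force: 0.0
```

Call:
jog_arm:
  plan:
    - [[0, 0, 0.5, 0], [0, 0, 1.3, 0], [0, 0, 2.1, 0], [0, 0, 2.8, 0], [0, 0, 3.2, 0]]

```text
t: 16.6
eef_pos: [0.3594, -0.2629, 0.0304]
orientation: [1.0, 0.0, -0.001, -0.0]
ft_force: [-0.0, 0.6, -0.9]
width: 1.002
finger_force: 0.0
```

Call:
jog_arm:
  plan:
    - [[0, 0, 0, 0], [0, 0, 0, 0], [0, 0, 0, 0], [0, 0, 0, 0], [0, 0, 0, 0]]
  fingers: 0.82

```text
t: 17.02
eef_pos: [0.361, -0.2637, 0.0333]
orientation: [1.0, 0.0, 0.001, 0.0]
ft_force: [0.6, 0.4, 0.1]
width: 0.824
finger_force: 0.0
```

Call:
jog_arm:
  plan:
    - [[0, 0, 0, 0], [0, 0, 0, 0], [0, 0, 0, 0], [0, 0, 0, 0], [0, 0, 0, 0]]
  fingers: 0.5

```text
t: 17.43
eef_pos: [0.3607, -0.2638, 0.033]
orientation: [1.0, -0.0, 0.001, 0.0]
ft_force: [0.0, 2.1, 7.9]
width: 0.775
finger_force: 30.0
```

Call:
jog_arm:
  plan:
    - [[0, 0, -0.3, 0], [0, 0, -1.1, 0], [0, 0, -2.1, 0], [0, 0, -3.1, 0], [0, 0, -3.9, 0]]

```text
t: 17.85
eef_pos: [0.36, -0.2636, 0.1512]
orientation: [1.0, -0.0, 0.0, 0.0]
ft_force: [0.9, -0.8, -2.7]
width: 0.771
finger_force: 30.0
```

Call:
jog_arm:
  plan:
    - [[0.3, -0.5, 0, 0], [0.9, -1.4, 0, 0], [1.5, -2.4, 0, 0], [2.1, -3.4, 0, 0], [2.7, -4.4, 0, 0]]

```text
t: 18.27
eef_pos: [0.4411, -0.1302, 0.1492]
orientation: [1.0, -0.001, -0.0, -0.0]
ft_force: [1.0, 0.2, -3.3]
width: 0.77
finger_force: 30.0
```

Call:
jog_arm:
  plan:
    - [[0.7, -1.1, 0, 0], [1.4, -2.2, 0, 0], [2.1, -3.3, 0, 0], [2.8, -4.4, 0, 0], [3.5, -5.5, 0, 0]]

```text
t: 18.68
eef_pos: [0.5463, 0.0351, 0.149]
orientation: [1.0, -0.0, -0.0, -0.0]
ft_force: [0.9, -1.0, -2.6]
width: 0.767
finger_force: 30.0
```

Call:
jog_arm:
  plan:
    - [[0.7, -1, 0, 0], [1.4, -2, 0, 0], [2.1, -3, 0, 0], [2.7, -3.9, 0, 0], [3.06, -4.52, 0, 0]]

```text
t: 19.1
eef_pos: [0.6392, 0.1714, 0.1482]
orientation: [1.0, 0.0, -0.0, 0.0]
ft_force: [0.8, 0.1, -2.0]
width: 0.773
finger_force: 30.0
```

Call:
jog_arm:
  plan:
    - [[0, 0, 0, 0], [0, 0, 0, 0], [0, 0, 0, 0], [0, 0, 0, 0], [0, 0, 0, 0]]

```text
t: 19.52
eef_pos: [0.6376, 0.168, 0.1495]
orientation: [1.0, -0.001, -0.0, -0.0]
ft_force: [0.2, -0.3, -3.1]
width: 0.768
finger_force: 30.0
```

```bash
python3 - <<'E'
from h import *
e=sense()["eef_pos"];s=cams.read_camera("side");b=e[2]-.033
Q=cloud(s).reshape(-1,3);m=(np.hypot(Q[:,0]-e[0],Q[:,1]-e[1]+.004)<.042)&(Q[:,2]>b+.004)&(Q[:,2]<b+.025)
F=Q[m];print(e,len(F),circ(F,.0335,e[:2]))
tc=np.array([.6381,.1688])
print(fitbase(s,tc,.0455))
crop(s,e[:2],.05,"pics/c3.png",[(e[:2],b,.0335,(0,255,255)),(tc,.015,.0455,(0,255,0))],half=50,s=5)
E
```

```text
[0.63764701 0.16802474 0.14951096] 165 (array([0.63688207, 0.16644881]), np.float64(0.0012562489618552844))
(array([0.63855975, 0.16894697]), np.float64(0.8990132580389637), np.float64(0.8990132580389637))
```

View pics/c3.png

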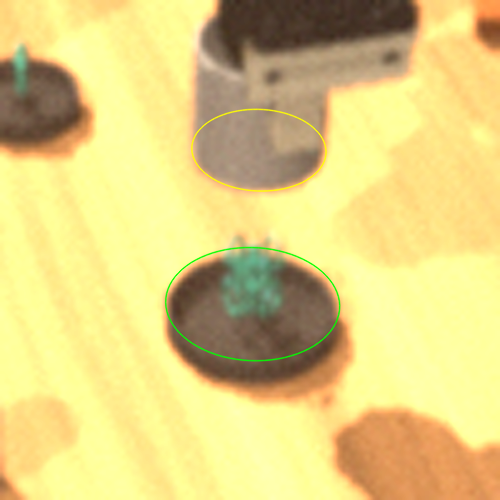

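The large flask, at (260,150) in the crop, hangs in line with the large base at (253,305). I'll correct by about 1 mm and lower.

Call:
jog_arm:
  plan:
    - [[0.03, -0.03, 0.5, 0], [0.03, -0.03, 1.2, 0], [0.03, -0.03, 1.9, 0], [0.03, -0.03, 2.6, 0], [0.03, -0.03, 3.1, 0]]

```text
t: 19.98
eef_pos: [0.6382, 0.1689, 0.0549]
orientation: [1.0, -0.001, -0.001, 0.0]
ft_force: [0.3, -0.0, -2.9]
width: 0.77
finger_force: 30.0
```

Call:
jog_arm:
  plan:
    - [[0, 0, 0.25, 0], [0, 0, 0.4, 0], [0, 0, 0.5, 0], [0, 0, 0.56, 0], [0, 0, 0.58, 0]]

```text
t: 20.4
eef_pos: [0.6395, 0.17, 0.0397]
orientation: [1.0, -0.0, 0.001, -0.0]
ft_force: [0.2, -0.2, -2.8]
width: 0.772
finger_force: 30.0
```

Call:
jog_arm:
  plan:
    - [[0, 0, 0.01, 0], [0, 0, 0.02, 0], [0, 0, 0.03, 0], [0, 0, 0.03, 0]]

```text
t: 20.73
eef_pos: [0.6392, 0.1699, 0.0384]
orientation: [1.0, -0.0, 0.0, -0.0]
ft_force: [-0.4, -0.6, -2.5]
width: 0.77
finger_force: 30.0
```

Call:
jog_arm:
  plan:
    - [[0, 0, 0.01, 0], [0, 0, 0.02, 0], [0, 0, 0.03, 0], [0, 0, 0.04, 0], [0, 0, 0.04, 0]]

```text
t: 21.15
eef_pos: [0.6392, 0.1699, 0.0381]
orientation: [1.0, 0.0, 0.0, -0.0]
ft_force: [-4.0, -1.1, 8.7]
width: 0.77
finger_force: 30.0
```

Call:
jog_arm:
  plan:
    - [[0, 0, 0, 0], [0, 0, 0, 0], [0, 0, 0, 0], [0, 0, 0, 0], [0, 0, 0, 0]]
  fingers: 1

```text
t: 21.57
eef_pos: [0.6391, 0.1698, 0.0367]
orientation: [1.0, -0.0, 0.0, 0.0]
ft_force: [-0.9, 0.0, -0.2]
width: 0.995
finger_force: 0.0
```

Call:
jog_arm:
  plan:
    - [[0, 0, -0.1, 0], [0, 0, -0.5, 0], [0, 0, -1.3, 0], [0, 0, -2.3, 0], [0, 0, -3.4, 0]]

```text
t: 21.98
eef_pos: [0.6384, 0.1694, 0.1399]
orientation: [1.0, -0.0, -0.001, 0.0]
ft_force: [1.3, -0.2, 0.1]
width: 1.003
finger_force: 0.0
```

Call:
jog_arm:
  plan:
    - [[-0.5, 0.2, 0, 0], [-1.6, 0.65, 0, 0], [-2.8, 1.15, 0, 0], [-4, 1.65, 0, 0], [-5.1, 2.1, 0, 0]]

```text
t: 22.4
eef_pos: [0.4842, 0.1059, 0.1395]
orientation: [1.0, -0.0, 0.0, -0.0]
ft_force: [0.3, -0.1, 0.1]
width: 1.002
finger_force: 0.0
```

Call:
jog_arm:
  plan:
    - [[-0.6, 0.2, 0, 0], [-0.82, 0.31, 0, 0], [-0.82, 0.31, 0, 0], [-0.82, 0.31, 0, 0], [-0.82, 0.31, 0, 0]]

```text
t: 22.82
eef_pos: [0.4628, 0.0983, 0.1394]
orientation: [1.0, -0.0, 0.001, -0.0]
ft_force: [-0.5, -0.4, -0.8]
width: 0.999
finger_force: 0.0
```

Call:
jog_arm:
  plan:
    - [[0, 0, 0, 0], [0, 0, 0, 0], [0, 0, 0, 0]]

```text
t: 23.07
eef_pos: [0.4618, 0.0977, 0.1384]
orientation: [1.0, -0.0, -0.0, 0.0]
ft_force: [-0.2, 0.2, -0.0]
width: 1.003
finger_force: 0.0
```

Down 3.68 units to TCP z ≈ 0.028. Slow the close near contact, since this flask is light and narrow.

Call:
jog_arm:
  plan:
    - [[0, 0, 0.6, 0], [0, 0, 1.6, 0], [0, 0, 2.6, 0], [0, 0, 3.3, 0], [0, 0, 3.68, 0]]

```text
t: 23.48
eef_pos: [0.4602, 0.0967, 0.0257]
orientation: [1.0, -0.0, -0.002, 0.001]
ft_force: [-0.1, -0.7, 0.2]
width: 1.0
finger_force: 0.0
```

Call:
jog_arm:
  plan:
    - [[0, 0, 0, 0], [0, 0, 0, 0], [0, 0, 0, 0], [0, 0, 0, 0], [0, 0, 0, 0]]
  fingers: 0.58

```text
t: 23.9
eef_pos: [0.4621, 0.098, 0.0294]
orientation: [1.0, -0.0, 0.001, -0.001]
ft_force: [0.8, -0.0, 1.4]
width: 0.68
finger_force: 0.0
```

Call:
jog_arm:
  plan:
    - [[0, 0, 0, 0], [0, 0, 0, 0], [0, 0, 0, 0]]

```text
t: 24.15
eef_pos: [0.4615, 0.0977, 0.0288]
orientation: [1.0, -0.0, 0.0, -0.0]
ft_force: [-0.6, -0.1, 0.6]
width: 0.579
finger_force: 0.0
```

Call:
jog_arm:
  plan:
    - [[0, 0, 0, 0], [0, 0, 0, 0], [0, 0, 0, 0], [0, 0, 0, 0], [0, 0, 0, 0]]
  fingers: 0.3

```text
t: 24.57
eef_pos: [0.4614, 0.0975, 0.0285]
orientation: [1.0, -0.0, -0.0, 0.0]
ft_force: [-2.2, -0.8, 3.8]
width: 0.498
finger_force: 30.0
```

Call:
jog_arm:
  plan:
    - [[0, 0, -0.3, 0], [0, 0, -1, 0], [0, 0, -1.9, 0], [0, 0, -2.8, 0], [0, 0, -3.4, 0]]

```text
t: 24.98
eef_pos: [0.4618, 0.0978, 0.1331]
orientation: [1.0, -0.0, 0.001, -0.0]
ft_force: [0.1, -0.2, -1.7]
width: 0.499
finger_force: 30.0
```

Call:
jog_arm:
  plan:
    - [[0.2, -0.5, 0, 0], [0.6, -1.5, 0, 0], [1, -2.6, 0, 0], [1.4, -3.7, 0, 0], [1.8, -4.8, 0, 0]]

```text
t: 25.4
eef_pos: [0.5155, 0.2432, 0.1302]
orientation: [1.0, -0.0, -0.0, 0.0]
ft_force: [0.8, 0.4, -0.9]
width: 0.504
finger_force: 30.0
```

Call:
jog_arm:
  plan:
    - [[0.4, -1.1, 0, 0], [0.8, -2.2, 0, 0], [1.2, -3.3, 0, 0], [1.6, -4.3, 0, 0], [1.8, -4.83, 0, 0]]

```text
t: 25.82
eef_pos: [0.57, 0.39, 0.1291]
orientation: [1.0, 0.001, -0.0, 0.0]
ft_force: [0.6, 0.7, -1.7]
width: 0.5
finger_force: 30.0
```

Call:
jog_arm:
  plan:
    - [[0, 0, 0, 0], [0, 0, 0, 0], [0, 0, 0, 0], [0, 0, 0, 0], [0, 0, 0, 0]]

```text
t: 26.23
eef_pos: [0.5692, 0.3856, 0.1306]
orientation: [1.0, -0.0, -0.0, 0.0]
ft_force: [-0.9, 0.2, -1.1]
width: 0.502
finger_force: 30.0
```

```bash
python3 - <<'E'
from h import *
e=sense()["eef_pos"];s=cams.read_camera("side");b=e[2]-.0285
Q=cloud(s).reshape(-1,3);m=(np.hypot(Q[:,0]-e[0],Q[:,1]-e[1]+.004)<.03)&(Q[:,2]>b+.004)&(Q[:,2]<b+.022)
F=Q[m];print(e,len(F),circ(F,.022,e[:2]))
tc=np.array([.5696,.3863])
print(fitbase(s,tc,.034))
crop(s,e[:2],.05,"pics/c4.png",[(e[:2],b,.022,(0,255,255)),(tc,.015,.034,(0,255,0))],half=50,s=5)
E
```

```text
[0.56924774 0.38562959 0.13064586] 79 (array([0.56979148, 0.38373032]), np.float64(0.001419944613843923))
(array([0.56942971, 0.38691118]), np.float64(0.9419288623380473), np.float64(0.9419288623380473))
```

View pics/c4.png

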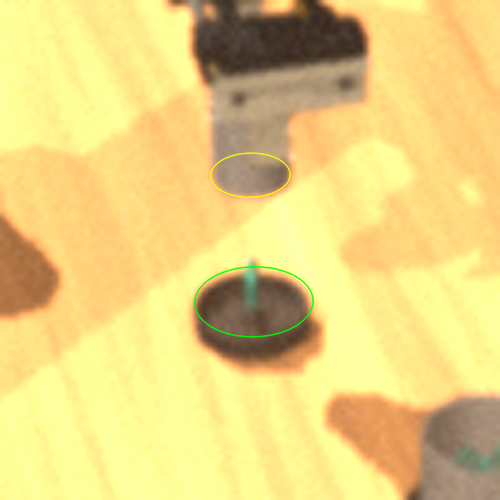

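The small flask, at (250,175) in the crop, is in line with the small base at (254,302). Lowering it.

Call:
jog_arm:
  plan:
    - [[0.01, -0.02, 0.5, 0], [0.01, -0.02, 1.1, 0], [0.01, -0.02, 1.7, 0], [0.01, -0.02, 2.3, 0], [0.01, -0.02, 2.7, 0]]

```text
t: 26.7
eef_pos: [0.5692, 0.386, 0.0481]
orientation: [1.0, -0.001, -0.001, 0.0]
ft_force: [-0.3, -0.7, -1.7]
width: 0.501
finger_force: 30.0
```

Call:
jog_arm:
  plan:
    - [[0, 0, 0.2, 0], [0, 0, 0.35, 0], [0, 0, 0.43, 0], [0, 0, 0.48, 0], [0, 0, 0.5, 0]]

```text
t: 27.12
eef_pos: [0.5701, 0.3873, 0.0351]
orientation: [1.0, -0.0, 0.0, -0.0]
ft_force: [-0.2, -0.7, -1.0]
width: 0.5
finger_force: 30.0
```

Call:
jog_arm:
  plan:
    - [[0, 0, 0.01, 0], [0, 0, 0.02, 0], [0, 0, 0.03, 0], [0, 0, 0.03, 0]]

```text
t: 27.45
eef_pos: [0.5698, 0.3871, 0.0338]
orientation: [1.0, -0.0, 0.0, -0.0]
ft_force: [-1.0, -0.3, -1.9]
width: 0.498
finger_force: 30.0
```

Call:
jog_arm:
  plan:
    - [[0, 0, 0.01, 0], [0, 0, 0.02, 0], [0, 0, 0.03, 0], [0, 0, 0.04, 0], [0, 0, 0.04, 0]]

```text
t: 27.87
eef_pos: [0.5699, 0.3871, 0.0336]
orientation: [1.0, 0.0, 0.0, -0.0]
ft_force: [-3.4, -2.2, 7.7]
width: 0.5
finger_force: 30.0
```

Call:
jog_arm:
  plan:
    - [[0, 0, 0, 0], [0, 0, 0, 0], [0, 0, 0, 0], [0, 0, 0, 0], [0, 0, 0, 0]]
  fingers: 1

```text
t: 28.28
eef_pos: [0.5698, 0.387, 0.0321]
orientation: [1.0, -0.0, -0.0, 0.0]
ft_force: [0.7, -0.5, 0.1]
width: 0.818
finger_force: 0.0
```

Call:
jog_arm:
  plan:
    - [[0, 0, -0.1, 0], [0, 0, -0.5, 0], [0, 0, -1.3, 0], [0, 0, -2.5, 0], [0, 0, -3.7, 0]]

```text
t: 28.7
eef_pos: [0.5694, 0.3865, 0.1447]
orientation: [1.0, -0.0, -0.001, 0.001]
ft_force: [0.8, 0.3, 0.8]
width: 0.999
finger_force: 0.0
```

Call:
jog_arm:
  plan:
    - [[0, 0, -1.3, 0], [0, 0, -2.5, 0], [0, 0, -3, 0], [0, 0, -3, 0], [0, 0, -3, 0]]

```text
t: 29.12
eef_pos: [0.5701, 0.3874, 0.236]
orientation: [1.0, -0.0, 0.001, -0.001]
ft_force: [-0.7, -0.5, -1.5]
width: 0.998
finger_force: 0.0
```

```bash
python3 - <<'E'
from h import *
s=cams.read_camera("side");p=cams.read_camera("top")
T=dict(sm=((.5698,.3868),.022,.060,.034),lg=((.6385,.169),.0335,.068,.0455),tl=((.6497,-.1075),.0275,.085,.0395),sh=((.4561,-.0774),.0275,.05,.0395))
out=[]
for k,(c,r,h,R) in T.items():
    for q in(s,p):
        c=np.array(c); Q=cloud(q).reshape(-1,3); Q=Q[np.hypot(*(Q[:,:2]-c).T)<r+.003]
        top=Q[(Q[:,2]>.005+h-.006)&(Q[:,2]<.005+h+.02)]; print(k,h+.005,len(top),np.percentile(top[:,2],[50,90]).round(4) if len(top) else "")
    n=f"pics/f_{k}.png"; crop(s,c,.03,n,[(c,.005+h,r,(0,255,255)),(c,.015,R,(0,255,0))],half=32,s=6); out.append(cv2.imread(n))
cv2.imwrite("pics/final.png",cv2.resize(np.vstack([np.hstack(out[:2]),np.hstack(out[2:])]),(600,600)))
E
```

```text
sm 0.065 53 [0.0626 0.0654]
sm 0.065 22 [0.0639 0.0703]
lg 0.07300000000000001 117 [0.0699 0.0725]
lg 0.07300000000000001 94 [0.072  0.0776]
tl 0.09000000000000001 151 [0.0884 0.0907]
tl 0.09000000000000001 78 [0.0901 0.0943]
sh 0.055 134 [0.0535 0.0562]
sh 0.055 71 [0.0541 0.0584]
```

View pics/final.png

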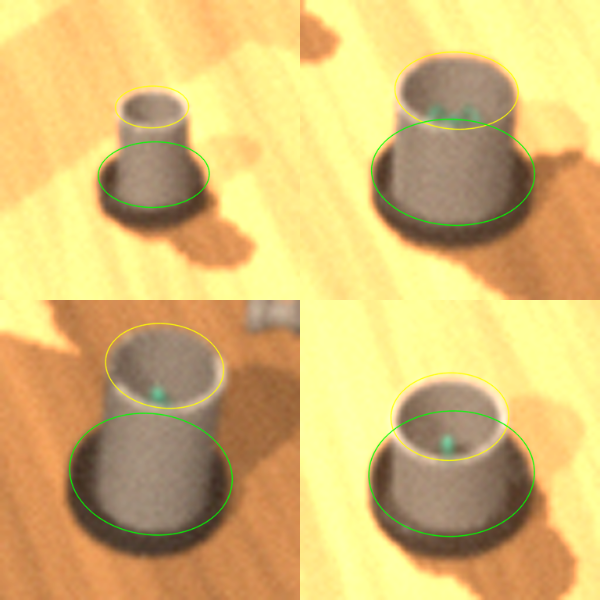

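All four flasks stand level and centred in their bases. Their tops are at the expected heights (65, 73, 90 and 55 mm) and the wax stands upright inside.

```bash
python3 -c "
from plant import workorder; print(workorder.job_done())"
```

```text
the job is handed in; nothing more can be done
None
```

All four flasks sit level and fully home over their own wax trees; the hammer, the jar and the purple look-alike were not touched, and the job was handed in at about 29 s of the 104 s allowed.

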